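# Set the coffee grinder and start it

### The job

Get the coffee grinder ready and start it: first swing the red grind lever on its top until it points at the green marker clip, next push the orange grounds bin fully home into the grinder, and only then press the blue start button fully and let it come back up. Do not shift the marker clip or disturb the other things on the counter, and take your hand away at the end.

Things in the scene. Friction and masses are not known exactly. Their poses are not given: they have to be found in the camera images.
- grinder: Fixed coffee grinder, black column, aluminium head, on a 440 x 150 mm foot slab 12 mm thick; flat top 190 mm above the counter. Origin on the counter; own -x is its front (where the bin goes in), +y its left, z up. The head covers own x -60 to +240 mm, y +-65 mm.
- hopper_top (a point): Centre of the top of the grinder's amber hopper with black lid, radius 47 mm, standing on the rear of the grinder's top up to 268 mm above the counter. Fixed; keep clear of it.
- recess_back (a point): Foot of the back wall of the bin's recess under the head, in its middle: at the grinder's own x = 0, y = 0, on the slab (12 mm up). The recess is 104 mm wide, open to the grinder's -x, with its ceiling at 130 mm and a chute hanging to 104 mm above the counter. Low guides (26 mm above the counter), 104 mm apart, run on the slab from own x = -200 to -60 mm. Axes as the grinder's.
- lever_pivot (a point): Fixed vertical hinge axis of the grind lever and of the marker clip, on the upper face of the white fan-shaped scale (194 mm above the counter). Axes as the grinder's.
- grind_lever (a joint): Angle of the grind lever (rad) about the vertical pivot, range -0.75 to 0.75. At 0 the lever points to the grinder's own +y; positive is counter-clockwise seen from above, which swings it towards the grinder's front. It has friction (about 3 N at the knob) and stays where it is left. The lever's pointer ends 90 mm from the pivot.
- lever_knob (a point): Centre of the red upright knob on the lever: round, 18 mm in diameter, 38 mm tall (204 to 242 mm above the counter), 66 mm from the pivot. Own +y points along the lever away from the pivot, z up.
- marker_clip (a joint): Angle of the green marker clip (rad), same axis, zero and sign as the lever: the lever points at the clip when both angles are equal. The clip is stiff; leave it where it is.
- marker (a point): Top centre of the green marker clip, a tab 10 mm wide and 34 mm long, 6 mm high on the rim of the scale, 109 mm from the pivot (it begins 92 mm from it, just past the lever's pointer). Own +y points away from the pivot.
- bin_centre (a point): Centre (half-way up) of the loose orange open grounds bin, 115 long (own x), 90 wide, 75 mm high, walls 4 mm, about 0.25 kg, on the slab between the guides, partly out of the recess. Own -x is its front, the face to push. Fully home, its back touches the recess's back wall: this point is then at x = -57.5 mm, y about 0 in the grinder's frame, and 55 mm of the bin sticks out.
- start_top (a point): Centre of the top of the blue round push button (26 mm in diameter) on the grinder's top, near its front right corner. Pressed straight down: travel 6 mm, about 5 N fully down, springs back.
- start (a joint): Travel of the start button (m): 0 up, 0.006 fully down. It counts as pressed beyond 0.004.
- milk_jug: Bystander: steel jug with a handle, 76 mm in diameter, 100 mm tall. Origin under its centre.
- paper_cup: Bystander: lidded paper cup with brown sleeve, 88 mm in diameter, 116 mm tall. Origin under its centre.
- tamper: Bystander: dark steel coffee tamper standing on its base, 58 mm in diameter, 92 mm tall. Origin under its centre.
- bean_tin: Bystander: green tin, 80 mm in diameter, 130 mm tall. Origin under its centre.

How it is judged:
On the way, in this order (a step that is already met when the one before it is completed fails the run):
1. the grind lever points at the marker clip and is still (angle between the y axis of lever_knob and the y axis of marker, either way round below 0.06 rad and velocity of joint grind_lever between -0.05 and 0.05 rad/s), for 0.3 s.
2. the bin is fully home (x of bin_centre in the frame of grinder above -0.062 m), for 0.2 s.
3. the start button is pressed with the lever set and the bin home (value of joint start above 0.004 m and x of bin_centre in the frame of grinder above -0.062 m and angle between the y axis of lever_knob and the y axis of marker, either way round below 0.06 rad), for 0.05 s.
At the end, for the whole second after the job is handed in: The grind lever points at the marker clip within 0.06 rad, the bin stands level and home (within 4.5 mm of the recess's back wall), and the start button has been pressed and is up again (angle between the y axis of lever_knob and the y axis of marker, either way round below 0.06 rad and x of bin_centre in the frame of grinder above -0.062 m and angle between bin_centre's own z axis and vertical below 0.05 rad and value of joint start below 0.002 m); the robot touches nothing.
It fails at once if the start button is pressed before the lever is set and the bin is home (value of joint start above 0.004 m and (x of bin_centre in the frame of grinder below -0.062 m or angle between the y axis of lever_knob and the y axis of marker, either way round above 0.06 rad)).
It fails at once if the marker clip is shifted by more than 4 mm (distance of marker from where it was at the start of the episode above 0.004 m).
It fails at once if a bystander is moved by more than 20 mm or knocked over (distance of any of milk_jug, paper_cup, tamper, bean_tin from where it was at the start of the episode above 0.02 m or angle between any of milk_jug, paper_cup, tamper, bean_tin's own z axis and vertical above 0.3 rad).
It also fails if it takes over 56 s, if anything falls off the work surface, if the arm or the gripper's body presses on something with over 40 N, if the wrist force passes 120 N, or if a joint passes its speed limit or range.

### The arm

A 6-joint arm with a two-finger parallel gripper is mounted at the origin on the work surface. World frame = base frame: x ahead of the robot, y to its left, z up, the work surface at z = 0. Lengths are in m, angles in rad, forces in N, time in s.
With the tool pointing down it reaches from about 0.425 to 0.95 m from the base axis. Payload 14.7 kg.
Tool frame: the origin (TCP) lies midway between the tips of the shut fingers; the grasp point (between the pads) lies behind it (env.tcp_to_grasp is the z of the grasp point in the tool frame, in m); z points along the fingers, x is the direction in which the jaws open and shut, and the axes are right-handed (so a half turn about z gives the same grasp; the last joint's range is limited). The gripper opens to 85 mm and grips with 20 to 120 N. Pads are 22 mm wide; open, the fingers measure 114 mm over their backs; the gripper's body (76 mm by 85 mm) begins 54 mm behind the grasp point. The pads swing forward as they close: fully open they stand 13 mm farther back than shut.
Start: joints at [-1.147, 0.48, 1.596, -0, 1.065, -0.047], TCP at [0.295, -0.579, 0.231] pointing down, gripper open.
Joint ranges: [-2.75, 2.75], [-0.82, 2.05], [0.23, 2.67], [-1.56, 4.7], [0.09, 2.69], [-2.92, 2.92]. Speed limits (rad/s): [1.89, 1.89, 2.39, 3.01, 3.01, 3.01].

### API

Orientations are given as a rotation vector (axis times angle).
In Python, from station import env gives the robot as it stands.
- The arm moves only by the shell command python3 -m inch 'ROWS' [OPENING] [FORCE]. ROWS is JSON, a list of rows, each a list of 6 numbers: the shift along the tool's x, y, z in cm, then the turn, a rotation vector about the tool's x, y, z in degrees. A call has 1 to 12 rows; each row shifts and turns the commanded pose from where the row before left it, along the tool's axes as they then stand; what a row does not reach is not made up. A row lasts 1/10 s, in which the tool goes at most 50 mm and 8.59 degrees, less where a joint would pass 70% of its speed; a pose out of reach is approached as far as the arm can. A call is refused whole if a number of a shift passes 5 or a number of a turn 8.59, either way. A call with a gripper value outside its range is refused whole. OPENING is the opening, from -1 (shut) to 1 (fully open), so that 0 is half open, set as the call begins (- or left out, the last holds). The fingers move at their own pace and stop on an object; FORCE is the grip in N (left out, the last holds). Time passes only in rows, so rows that do not move let the fingers close. It gives the time, the measured TCP pose, the force and the opening at its end, in the units of the state.
- env.sense(): the state, without advancing time (a new reading comes with each control period).
- env.get_image(name): name is "side" or "top" or "wrist"; returns a dict with "pixels" (384x512x3 uint8, red, green, blue), "fx", "fy", "cx", "cy" (pixels), "xyz" and "orientation" of the camera in the world; the wrist camera has in their place "tool_from_camera" (4x4, takes a point from camera to tool coordinates, whose origin is the TCP and whose axes are the tool frame's). Camera axes: x right, y down, z forward; pixel columns grow to the right and rows downward; lengths in m; the calibration is good to about 2 mm. A picture is of the moment at which its call begins: read the wrist's pose just before it. There is no depth.
- env.hand_in(): hands the job in, once; it reports no verdict.
The state is a dict: "time_s": time; "q": joint angles; "dq": joint speeds; "effort": joint torques, N m; "ee_pos": TCP position; "eef_rot": TCP orientation; "wrist_force": force on the tool from outside, world axes, zero at the start; "torque": the same for the moment, N m; "finger_gap": finger opening in m.
Only numpy, scipy, OpenCV 4.12 (cv2) and the standard library are available. Lean on these libraries where they do the work, as an engineer would, in place of code of your own. Each camera call takes 0.05 s, during which the arm holds its last target.

## Working session

There is one attempt and no reset: what is moved stays moved. The work goes in short steps, Python scripts to look and compute and a shell command to move; the robot and the scene stay as the last step left them, time stands still between calls to the robot, and variables do not carry over. Pictures are saved under pics/ and viewed, and the job is handed in when it is done.

```bash
ls; mkdir -p pics; python3 - <<'E'
from station import env
import cv2
s=env.sense();print(s['time_s'],s['ee_pos'],s['eef_rot'],env.tcp_to_grasp)
for n in ["side","top"]:
    im=env.get_image(n);cv2.imwrite(f"pics/{n}0.png",im['pixels'][:,:,::-1]);print(n,{k:im[k] for k in im if k!='pixels'})
E
```

```text
pics
0.0 [ 0.29468344 -0.57888095  0.23067405] [-2.67771509e+00  1.64169563e+00  1.63561321e-03] -0.0187
side {'fx': 372.435229291521, 'fy': 372.435229291521, 'cx': 257.23924035959834, 'cy': 198.79472644037628, 'xyz': array([0.36348989, 1.06041307, 0.89284887]), 'orientation': array([-0.23189118,  2.67812879, -1.42022118])}
top {'fx': 417.29437166105134, 'fy': 417.29437166105134, 'cx': 257.3139063828993, 'cy': 196.19893635935958, 'xyz': array([0.46487718, 0.01732948, 1.39786777]), 'orientation': array([-2.19104649,  2.14801701, -0.0743909 ])}
```

View pics/side0.png

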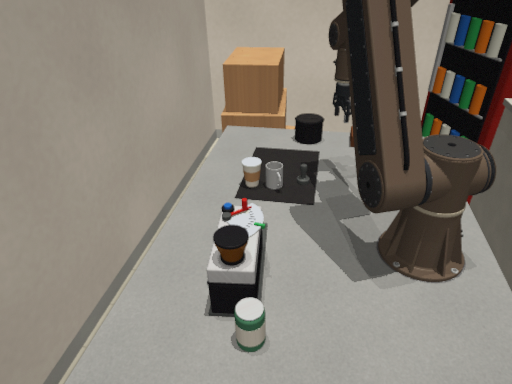

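View pics/top0.png

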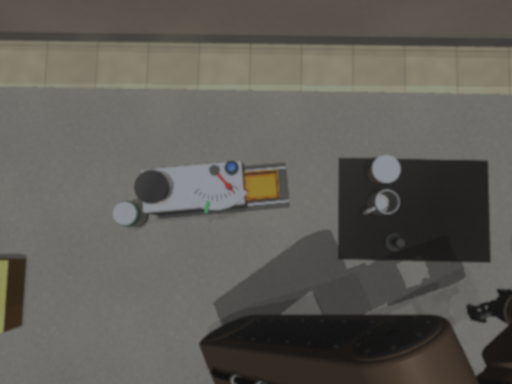

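```bash
python3 - <<'E'
import cv2
i=cv2.imread('pics/top0.png')[140:230,100:300];cv2.imwrite('pics/top0z.png',cv2.resize(i,None,fx=4,fy=4,interpolation=cv2.INTER_CUBIC))
i=cv2.imread('pics/side0.png')[185:320,190:290];cv2.imwrite('pics/side0z.png',cv2.resize(i,None,fx=4,fy=4,interpolation=cv2.INTER_CUBIC))
E
```

```text
(no output)
```

View pics/top0z.png

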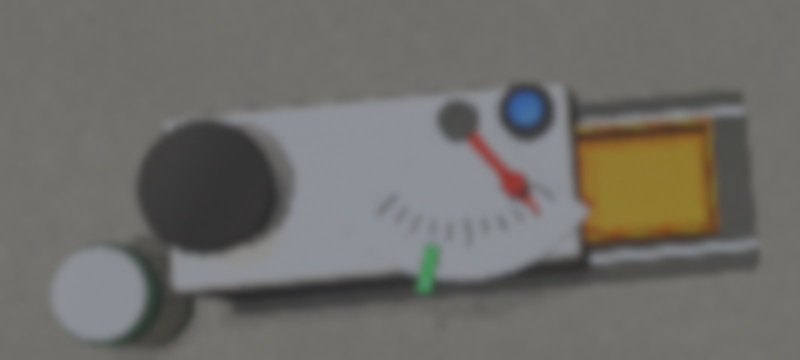

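View pics/side0z.png

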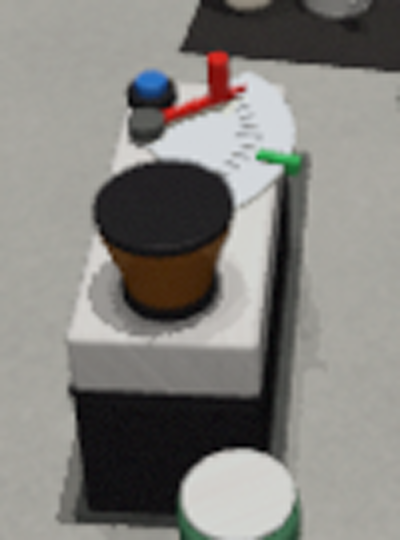

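```bash
cat > h.py <<'E'
import numpy as np,cv2
from scipy.spatial.transform import Rotation as R
def ray(im,uv,z,T=None):
    uv=np.atleast_2d(np.asarray(uv,float))
    d=np.c_[(uv[:,0]-im['cx'])/im['fx'],(uv[:,1]-im['cy'])/im['fy'],np.ones(len(uv))]
    if T is None: Rm=R.from_rotvec(im['orientation']).as_matrix();o=np.array(im['xyz'])
    else: Rm=T[:3,:3];o=T[:3,3]
    w=d@Rm.T
    return o+w*((z-o[2])/w[:,2])[:,None]
def wristT(im,s):
    T=np.eye(4);T[:3,:3]=R.from_rotvec(s['eef_rot']).as_matrix();T[:3,3]=s['ee_pos']
    return T@np.array(im['tool_from_camera'])
def masks(px):
    h=cv2.cvtColor(px,cv2.COLOR_RGB2HSV)
    H,S,V=h[...,0],h[...,1],h[...,2]
    return dict(red=((H<6)|(H>172))&(S>150)&(V>90),green=(H>50)&(H<80)&(S>110)&(V>70),blue=(H>100)&(H<125)&(S>130)&(V>80),orange=(H>12)&(H<26)&(S>150)&(V>90))
E
python3 - <<'E'
from station import env
from h import *
im=env.get_image('top');m=masks(im['pixels'])
roi=np.zeros((384,512),bool);roi[140:230,140:300]=1
for k,z in dict(red=.205,green=.2,blue=.2,orange=.087).items():
    ys,xs=np.nonzero(m[k]&roi);p=np.c_[xs,ys].astype(float)
    r=cv2.minAreaRect(p.astype(np.float32));print(k,len(p),p.mean(0),ray(im,p.mean(0),z)[0].round(4),r)
    if k in('red','green'):
        w=ray(im,p,z)[:,:2];v=cv2.fitLine(w.astype(np.float32),cv2.DIST_HUBER,0,.001,.001).ravel();print(v,np.degrees(np.arctan2(v[1],v[0])))
print('pivot',ray(im,[214.5,170],.21))
g=im['pixels'].astype(int)
# top plate
hsv=cv2.cvtColor(im['pixels'],cv2.COLOR_RGB2HSV)
# edges: back edge corner top-left to front-right from zoom
for uv in [(165,122),(570,83),(583,262),(175,292)]:
    print(uv,ray(im,[uv[0]/4+100,uv[1]/4+140],.19))
for uv in [(575,95),(742,93),(757,265)]: print(uv,ray(im,[uv[0]/4+100,uv[1]/4+140],.02))
E
```

```text
red 11 [227.81818182 185.36363636] [0.5965 0.1241 0.205 ] ((227.9000244140625, 185.30001831054688), (4.0249223709106445, 2.236067771911621), 63.43495178222656)
[0.7729164  0.6345079  0.5964172  0.12416852] 39.383495
green 16 [206.5 207. ] [0.5332 0.1844 0.2   ] ((206.50001525878906, 207.00001525878906), (1.4552137851715088, 8.48874568939209), 14.03624439239502)
[ 0.9753708  -0.22057147  0.53643924  0.183611  ] -12.7426
blue 50 [230.6 166.6] [0.652  0.1179 0.2   ] ((230.5, 166.5), (7.0, 7.0), 90.0)
orange 811 [261.51294698 185.66461159] [0.6106 0.0281 0.087 ] ((261.25, 185.75), (25.463239669799805, 32.596012115478516), 85.60128784179688)
pivot [[0.63971126 0.16321993 0.21      ]]
(165, 122) [[0.63727291 0.38091192 0.19      ]]
(570, 83) [[0.67146956 0.08434405 0.19      ]]
(583, 262) [[0.54040547 0.07181768 0.19      ]]
(175, 292) [[0.51277271 0.36807069 0.19      ]]
(575, 95) [[0.6904969 0.089362  0.02     ]]
(742, 93) [[ 0.69467027 -0.04983909  0.02      ]]
(757, 265) [[ 0.55135832 -0.06433088  0.02      ]]
```

```bash
cat >> h.py <<'E'
def go(s,t,head=None):
    Rm=R.from_rotvec(s['eef_rot']).as_matrix()
    print('tool shift cm',(Rm.T@(np.array(t)-s['ee_pos'])*100).round(2),'x-axis head',np.degrees(np.arctan2(Rm[1,0],Rm[0,0])).round(2),'z',Rm[:,2].round(3))
    if head is not None:
        a=-(head-np.degrees(np.arctan2(Rm[1,0],Rm[0,0])));print('turn about tool z', [round((a+k+180)%360-180,2) for k in(0,180)])
E
python3 - <<'E'
from station import env
from h import *
s=env.sense();go(s,[.56,.13,.36],104);print(env.get_image('wrist')['tool_from_camera'])
E
```

```text
tool shift cm [-51.17 -55.8  -12.87] x-axis head -63.03 z [-0.     0.001 -1.   ]
turn about tool z [np.float64(-167.03), np.float64(12.97)]
[[ 9.99999286e-01  5.83414008e-04  1.04308508e-03 -3.89445567e-04]
 [-8.53348096e-04  9.59595225e-01  2.81382791e-01 -7.14464409e-02]
 [-8.36776796e-04 -2.81383481e-01  9.59595038e-01 -1.42961828e-01]
 [ 0.00000000e+00  0.00000000e+00  0.00000000e+00  1.00000000e+00]]
```

```bash
python3 -m inch '[[-1,-1,-4,0,0,0],[-2,-2,-4,0,0,0],[-3,-3.3,-3,0,0,0],[-3.2,-3.5,-1.9,0,0,0],[-3.2,-3.5,0,0,0,0],[-3.2,-3.5,0,0,0,0],[-3.2,-3.5,0,0,0,0],[-3.2,-3.5,0,0,0,0],[-3.2,-3.5,0,0,0,0],[-3.2,-3.5,0,0,0,0],[-3.2,-3.5,0,0,0,0],[-3.2,-3.5,0,0,0,0]]'
python3 - <<'E'
from station import env
from h import *
s=env.sense();go(s,[.56,.13,.36],104)
E
```

```text
time_s: 1.4
ee_pos: [0.4726, -0.0996, 0.358]
eef_rot: [-2.678, 1.642, -0.001]
wrist_force: [0.1, -0.9, 0.7]
finger_gap: 0.0855
tool shift cm [-16.5 -18.2  -0.2] x-axis head -63.03 z [ 0. -0. -1.]
turn about tool z [np.float64(-167.03), np.float64(12.97)]
```

```bash
python3 -m inch '[[-3.2,-3.5,0,0,0,0],[-3.2,-3.5,0,0,0,0],[-3.2,-3.5,0,0,0,0],[-3.2,-3.5,0,0,0,0],[-2.5,-3,0,0,0,0],[-1.2,-1.2,0,0,0,6.5],[0,0,0,0,0,6.5],[0,0,0,0,0,0],[0,0,0,0,0,0]]'
python3 - <<'E'
from station import env
from h import *
s=env.sense();go(s,[.56,.13,.36],104)
im=env.get_image('wrist');cv2.imwrite('pics/w1.png',im['pixels'][:,:,::-1])
E
```

```text
time_s: 2.3
ee_pos: [0.5596, 0.1279, 0.3577]
eef_rot: [2.478, -1.93, -0.0]
wrist_force: [-1.1, 0.6, -0.6]
finger_gap: 0.0855
tool shift cm [-0.2  -0.09 -0.23] x-axis head -75.83 z [-0. -0. -1.]
turn about tool z [np.float64(-179.83), np.float64(0.17)]
```

View pics/w1.png

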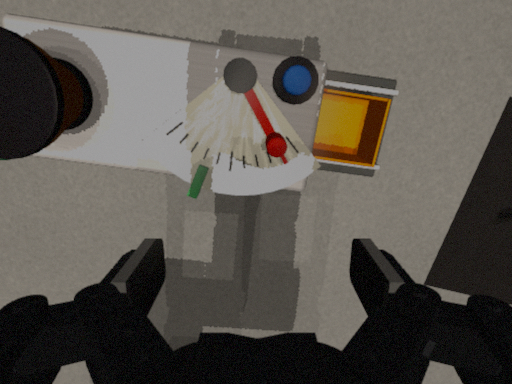

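```bash
cat > meas.py <<'E'
from station import env
from h import *
import sys
def meas(save):
    s=env.sense();im=env.get_image('wrist');T=wristT(im,s);px=im['pixels']
    cv2.imwrite(save,px[:,:,::-1])
    h=cv2.cvtColor(px,cv2.COLOR_RGB2HSV);H,S,V=[h[...,i].astype(int) for i in range(3)]
    out={}
    M=dict(green=(H>45)&(H<85)&(S>100)&(V>30),red=((H<6)|(H>172))&(S>150)&(V>60),blue=(H>100)&(H<125)&(S>150)&(V>50),orange=(H>12)&(H<26)&(S>180)&(V>50))
    for k,z in dict(green=.2,red=.205,blue=.205,orange=.087).items():
        n,l,st,c=cv2.connectedComponentsWithStats(M[k].astype(np.uint8))
        if n<2: continue
        j=1+np.argmax(st[1:,4]);ys,xs=np.nonzero(l==j);p=np.c_[xs,ys]
        w=ray(im,p,z,T);v=cv2.fitLine(w[:,:2].astype(np.float32),cv2.DIST_L2,0,.001,.001).ravel()
        out[k]=(p,w,v);r=cv2.minAreaRect(w[:,:2].astype(np.float32))
        print(k,st[j],'px',c[j].round(1),'w',w.mean(0).round(4),'rect',np.round(r[0],4),np.round(r[1],4),'dir deg',np.degrees(np.arctan2(v[1],v[0])).round(2))
    return s,im,T,out
E
python3 - <<'E'
from meas import *
s,im,T,o=meas('pics/w2.png')
px=im['pixels']
g=cv2.medianBlur(px[40:180,200:310],3);z=cv2.resize(g,None,fx=6,fy=6,interpolation=cv2.INTER_CUBIC)[:,:,::-1];cv2.imwrite('pics/w2z.png',np.clip(z*1.6,0,255)[:600])
for uv,zz,n in [((240,76),.206,'pivot'),((276,145),.242,'knobtop')]: print(n,ray(im,uv,zz,T))
E
```

```text
green [188 176  15  22 173] px [194.7 187.5] w [0.5265 0.1836 0.2   ] rect [0.5278 0.183 ] [0.0093 0.0235] dir deg -10.0
red [245  89  42  74 854] px [267.4 129.1] w [0.6003 0.128  0.205 ] rect [0.6028 0.1277] [0.0744 0.0188] dir deg 41.75
blue [282  65  29  30 667] px [295.9  79.4] w [0.6492 0.1147 0.205 ] rect [0.649  0.1146] [0.0245 0.025 ] dir deg -15.53
orange [ 314   89   77   78 3186] px [345.7 124. ] w [0.6201 0.0243 0.087 ] rect [0.6164 0.0173] [0.0894 0.0865] dir deg 14.04
pivot [[0.63975972 0.16362495 0.206     ]]
knobtop [[0.59325403 0.1201557  0.242     ]][ WARN:0@0.968] global loadsave.cpp:1063 imwrite_ Unsupported depth image for selected encoder is fallbacked to CV_8U.
```

View pics/w2z.png

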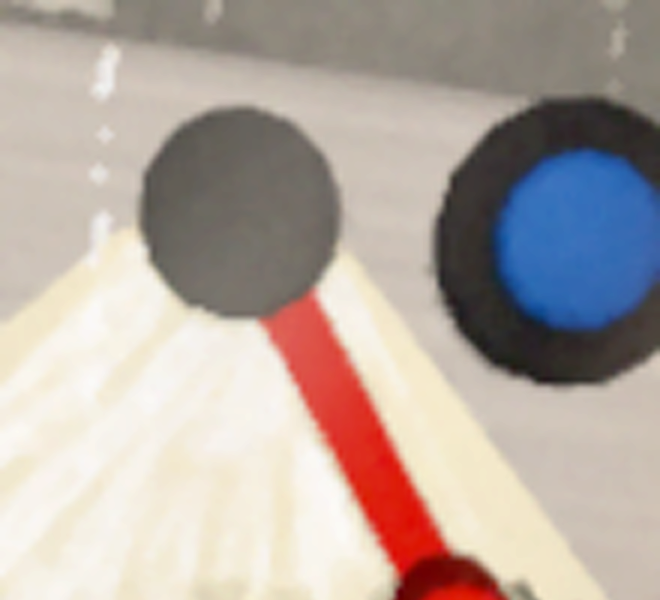

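```bash

python3 - <<'E'
from station import env
from h import *
s=env.sense();go(s,[.5925,.1195,.211],104)
Rm=R.from_rotvec(s['eef_rot']).as_matrix()
p=np.array([.640,.1636]);prev=None
for a in np.radians(np.linspace(223,169.8,9)):
    q=np.r_[p+.066*np.array([np.cos(a),np.sin(a)]),0]
    if prev is not None: print((Rm.T@(q-prev)*100).round(2),end='')
    prev=q
E
```

```text
tool shift cm [ 1.59 -2.99 14.69] x-axis head -75.91 z [ 0. -0. -1.]
turn about tool z [np.float64(-179.91), np.float64(0.09)]
[-0.69  0.33 -0.  ][-0.72  0.25 -0.  ][-0.75  0.16 -0.  ][-0.76  0.08 -0.  ][-0.77 -0.01 -0.  ][-0.76 -0.1  -0.  ][-0.74 -0.19 -0.  ][-0.71 -0.27 -0.  ]
```

Descend over the knob, grasp it gently.

```bash
python3 -m inch '[[1.6,-3,0,0,0,0],[0,0,4,0,0,0],[0,0,4,0,0,0],[0,0,3.5,0,0,0],[0,0,2.2,0,0,0],[0,0,1,0,0,0],[0,0,0,0,0,0],[0,0,0,0,0,0]]' && python3 -m inch '[[0,0,0,0,0,0],[0,0,0,0,0,0],[0,0,0,0,0,0],[0,0,0,0,0,0],[0,0,0,0,0,0],[0,0,0,0,0,0],[0,0,0,0,0,0]]' -1 20
python3 - <<'E'
from meas import *
meas('pics/w3.png')
E
```

```text
time_s: 3.2
ee_pos: [0.5934, 0.1197, 0.212]
eef_rot: [-2.475, 1.934, -0.002]
wrist_force: [-0.1, 0.0, -0.1]
finger_gap: 0.0852
time_s: 3.9
ee_pos: [0.5928, 0.1198, 0.211]
eef_rot: [-2.475, 1.935, -0.0]
wrist_force: [-1.2, -0.4, 5.7]
finger_gap: 0.0176
green [123 272  17  15 105] px [130.1 277.9] w [0.5491 0.1822 0.2   ] rect [0.5489 0.183 ] [0.0046 0.012 ] dir deg -33.81
red [ 199  150   80  146 3993] px [245.4 232.5] w [0.5931 0.126  0.205 ] rect [0.5973 0.1275] [0.0837 0.025 ] dir deg 32.95
blue [ 270  107   55   56 2318] px [295.8 135.1] w [0.6482 0.115  0.205 ] rect [0.6484 0.1145] [0.0258 0.0255] dir deg 42.3
orange [ 329  122  109  111 6460] px [377.3 174.3] w [0.6213 0.0184 0.087 ] rect [0.6181 0.0135] [0.0923 0.0769] dir deg 13.54
```

View pics/w3.png

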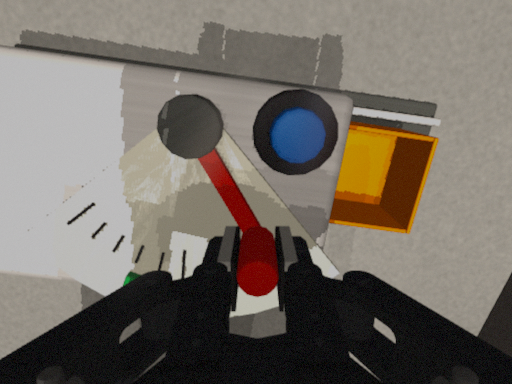

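```bash
python3 -m inch '[[-0.35,0.16,0,0,0,0],[-0.34,0.17,0,0,0,0],[-0.72,0.25,0,0,0,0],[-0.75,0.16,0,0,0,0],[-0.76,0.08,0,0,0,0],[-0.77,-0.01,0,0,0,0],[-0.76,-0.1,0,0,0,0],[-0.74,-0.19,0,0,0,0],[-0.36,-0.13,0,0,0,0],[-0.35,-0.14,0,0,0,0],[0,0,0,0,0,0],[0,0,0,0,0,0]]'
python3 - <<'E'
from meas import *
s,im,T,o=meas('pics/w4.png');print(ray(im,(190,126),.206,T))
E
```

```text
time_s: 5.15
ee_pos: [0.5756, 0.1764, 0.2106]
eef_rot: [2.475, -1.934, -0.001]
wrist_force: [-3.7, -0.6, 1.7]
finger_gap: 0.0171
green [236 285   6  15  41] px [238.1 290.6] w [0.5388 0.1784 0.2   ] rect [0.5379 0.1779] [0.0093 0.0024] dir deg 4.44
red [ 237  144   74  151 3978] px [267.5 230.1] w [0.58   0.1724 0.205 ] rect [0.5845 0.1732] [0.0845 0.0241] dir deg -2.25
blue [ 395  100   64   57 2796] px [427.2 127.7] w [0.6492 0.113  0.205 ] rect [0.6488 0.1133] [0.0259 0.0298] dir deg 80.99
orange [432 127  77 104 998] px [478.1 176.8] w [ 0.6227 -0.0113  0.087 ] rect [ 0.6181 -0.0043] [0.0895 0.0416] dir deg 6.83
[[0.62341764 0.22051916 0.206     ]]
```

View pics/w4.png

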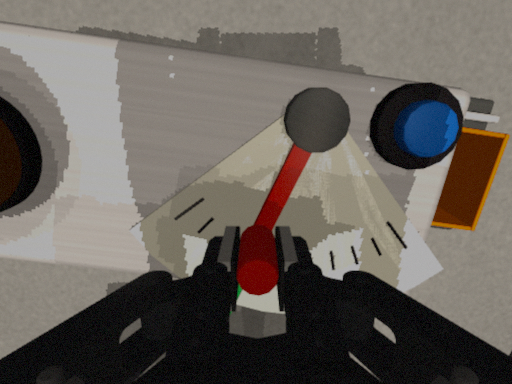

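```bash
python3 -m inch '[[0,0,0,0,0,0],[0,0,0,0,0,0],[0,0,0,0,0,0],[0,0,0,0,0,0],[0,0,-2,0,0,0],[0,0,-3,0,0,0],[0,1,-4,0,0,0],[0,1,-4,0,0,0],[0,0,0,0,0,0],[0,0,0,0,0,0]]' 0.3
python3 - <<'E'
from meas import *
s,im,T,o=meas('pics/w5.png')
px=im['pixels']
z=cv2.resize(px[40:240,180:340],None,fx=3,fy=3,interpolation=cv2.INTER_CUBIC)[:,:,::-1];cv2.imwrite('pics/w5z.png',cv2.convertScaleAbs(z,alpha=1.6))
E
```

```text
time_s: 6.2
ee_pos: [0.557, 0.1717, 0.3418]
eef_rot: [-2.474, 1.934, -0.002]
wrist_force: [-0.9, 0.0, -0.4]
finger_gap: 0.0552
green [229 178  22  35 348] px [239.6 195.3] w [0.5325 0.1829 0.2   ] rect [0.533 0.183] [0.0105 0.0347] dir deg -9.47
red [245  99  42  81 989] px [263.9 142.3] w [0.5873 0.1733 0.205 ] rect [0.589  0.1742] [0.0194 0.0756] dir deg -7.91
blue [340  74  26  32 541] px [353.4  89.4] w [0.6499 0.1105 0.205 ] rect [0.6495 0.1104] [0.0252 0.0196] dir deg 10.24
orange [ 360   97   70   78 2503] px [387.4 132.9] w [0.6203 0.0186 0.087 ] rect [0.6172 0.0105] [0.0893 0.0711] dir deg 10.38
```

View pics/w5z.png

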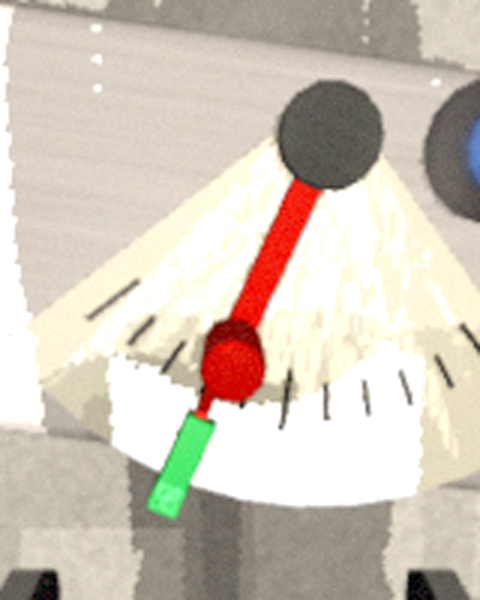

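```bash

python3 - <<'E'
from meas import *
s,im,T,o=meas('pics/w6.png')
p,w,v=o['red']
for a,b in((100,147),(102,140)):
    k=(p[:,1]>a)&(p[:,1]<b)
    for z in(.198,.202):
        ww=ray(im,p[k],z,T);v=cv2.fitLine(ww[:,:2].astype(np.float32),cv2.DIST_L2,0,.001,.001).ravel();print('arm',np.degrees(np.arctan2(v[1],v[0])),v)
k=p[:,1]>172;print('tip px',p[k].mean(0) if k.any() else None)
print('pivot',ray(im,(180+331/3,40+135/3),.206,T),'tip',ray(im,(180+203/3,40+412/3),.2,T),'knob',ray(im,(180+233/3,40+370/3),.242,T))
E
```

```text
green [229 177  22  35 354] px [239.4 194.9] w [0.5324 0.1829 0.2   ] rect [0.5327 0.1829] [0.0106 0.0347] dir deg -9.68
red [ 245   98   42   81 1001] px [263.9 141.7] w [0.5873 0.1733 0.205 ] rect [0.5892 0.1741] [0.0197 0.0754] dir deg -7.97
blue [342  73  24  32 552] px [353.8  88.5] w [0.6498 0.1105 0.205 ] rect [0.6497 0.11  ] [0.025  0.0187] dir deg 11.84
orange [ 360   97   71   78 2459] px [387.6 132.1] w [0.6204 0.0191 0.087 ] rect [0.6172 0.0104] [0.0895 0.0709] dir deg 7.65
arm -11.473416 [ 0.9800171  -0.19891326  0.60399175  0.17055167]
arm -11.473393 [ 0.9800172  -0.19891286  0.6042958   0.17081244]
arm -12.235666 [ 0.97728413 -0.2119332   0.60661095  0.17004718]
arm -12.235755 [ 0.97728384 -0.21193472  0.6068783   0.17031501]
tip px [247.26086957 175.17391304]
pivot [[0.63947814 0.16355098 0.206     ]] tip [[0.55114622 0.17936715 0.2       ]] knob [[0.57512398 0.17586645 0.242     ]]
```

```bash

python3 - <<'E'
from station import env
from h import *
go(env.sense(),[.622,-.08,.30],96)
E
```

```text
tool shift cm [25.99 -0.3   3.99] x-axis head -76.03 z [-0.001 -0.    -1.   ]
turn about tool z [np.float64(-172.03), np.float64(7.97)]
```

```bash
python3 -m inch '[[4,0,0,0,0,0],[4.4,0,0,0,0,0],[4.4,0,0,0,0,0],[4.4,0,0,0,0,0],[4.4,0,0,0,0,0],[4.4,-0.3,0,0,0,8],[0,0,4,0,0,0],[0,0,0,0,0,0],[0,0,0,0,0,0]]' -1
python3 - <<'E'
from meas import *
s,im,T,o=meas('pics/w7.png');print(s['ee_pos'])
E
```

```text
time_s: 7.2
ee_pos: [0.6215, -0.0795, 0.2997]
eef_rot: [2.333, -2.101, -0.005]
wrist_force: [0.8, 0.4, 0.9]
finger_gap: 0.0
blue [  0 109  23  37 653] px [  9.2 127.7] w [0.6484 0.1098 0.205 ] rect [0.6472 0.1086] [0.0161 0.0277] dir deg -10.33
orange [ 106  110  113   82 8025] px [162.6 150.5] w [0.618  0.0288 0.087 ] rect [0.617  0.0275] [0.0935 0.1237] dir deg -81.54
[ 0.62151371 -0.07950699  0.29968621]
```

View pics/w7.png

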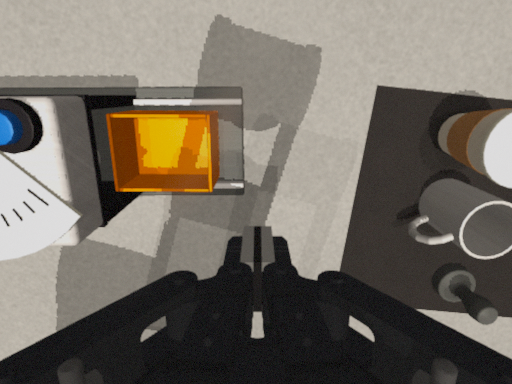

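```bash

python3 - <<'E'
from meas import *
s,im,T,o=meas('pics/w8.png')
for n,z,uv in [('rim',.087,[(218,111),(212,192),(108,112),(115,191)]),('guide',.026,[(242,101),(243,186),(134,102)]),('slab',.012,[(243,87),(243,195)])]:
    w=ray(im,uv,z,T);print(n,w.round(4).tolist())
    d=w[1]-w[0];print('mid',((w[0]+w[1])/2).round(4),'len',np.hypot(*d[:2]).round(4),np.degrees(np.arctan2(d[1],d[0])))
E
```

```text
blue [  0 110  25  37 711] px [ 10.  128.6] w [0.6483 0.1105 0.205 ] rect [0.6472 0.1091] [0.0176 0.0282] dir deg -11.6
orange [ 107  111  112   82 7794] px [163.3 151.5] w [0.6179 0.0285 0.087 ] rect [0.6166 0.0274] [0.0941 0.1234] dir deg -83.55
rim [[0.6703, -0.0306, 0.087], [0.5758, -0.0302, 0.087], [0.6563, 0.0904, 0.087], [0.5648, 0.0846, 0.087]]
mid [ 0.623  -0.0304  0.087 ] len 0.0945 179.74789074325724
guide [[0.6821, -0.0533, 0.026], [0.5689, -0.0653, 0.026], [0.6661, 0.0845, 0.026]]
mid [ 0.6255 -0.0593  0.026 ] len 0.1138 -173.9893959716455
slab [[0.6995, -0.0524, 0.012], [0.5513, -0.0663, 0.012]]
mid [ 0.6254 -0.0594  0.012 ] len 0.1489 -174.63599512859392
```

```bash

python3 - <<'E'
from station import env
from h import *
go(env.sense(),[.628,-.084,.045],96)
E
```

```text
tool shift cm [ 0.54 -0.46 25.68] x-axis head -83.94 z [ 0.001  0.    -1.   ]
turn about tool z [np.float64(-179.94), np.float64(0.06)]
```

```bash
python3 -m inch '[[0.5,-0.5,4.5,0,0,0],[0,0,4.5,0,0,0],[0,0,4.5,0,0,0],[0,0,4.5,0,0,0],[0,0,4,0,0,0],[0,0,2.5,0,0,0],[0,0,1.2,0,0,0],[0,0,0,0,0,0]]' && python3 -m inch '[[-2,0,0,0,0,0],[-1,0,0,0,0,0],[-0.8,0,0,0,0,0],[-0.8,0,0,0,0,0],[-0.8,0,0,0,0,0],[-0.8,0,0,0,0,0],[-0.8,0,0,0,0,0],[0,0,0,0,0,0]]'
python3 - <<'E'
from meas import *
s,im,T,o=meas('pics/w9.png');print(s['ee_pos'],s['wrist_force'])
E
```

```text
time_s: 8.1
ee_pos: [0.6279, -0.0838, 0.0435]
eef_rot: [2.335, -2.101, -0.001]
wrist_force: [0.6, 0.1, 0.6]
finger_gap: 0.0001
time_s: 8.9
ee_pos: [0.6218, -0.0142, 0.0452]
eef_rot: [-2.334, 2.101, -0.004]
wrist_force: [-0.1, 1.2, 8.5]
finger_gap: -0.0001
green [239 279   1   1   1] px [239. 279.] w [ 0.6998 -0.0063  0.2   ] rect [ 0.6998 -0.0063] [0. 0.] dir deg 89.25
red [146 327   1   1   1] px [146. 327.] w [ 0.7071 -0.0119  0.205 ] rect [ 0.7071 -0.0119] [0. 0.] dir deg 1.15
orange [    0   149   225   212 32974] px [ 98.6 231.3] w [0.6399 0.0441 0.087 ] rect [0.6273 0.0442] [0.0849 0.0908] dir deg -50.83
[ 0.62182961 -0.014244    0.04522765] [-0.11216339  1.15938971  8.54138302]
```

View pics/w9.png

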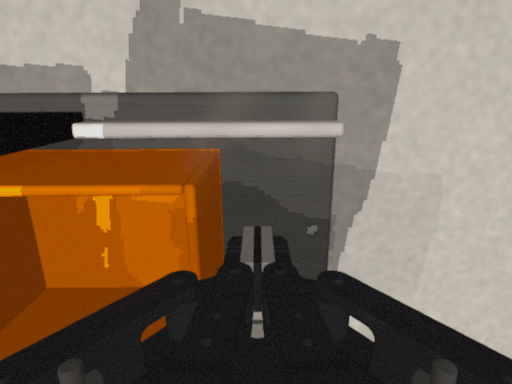

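```bash
python3 -m inch '[[1,0,-0.3,0,0,0],[1,0,-1,0,0,0],[0,0,-1.2,0,0,0],[0,0,0,0,0,0]]' 
python3 - <<'E'
from meas import *
s,im,T,o=meas('pics/w10.png');print(s['ee_pos'],s['wrist_force'])
E
```

```text
time_s: 9.35
ee_pos: [0.6239, -0.0354, 0.071]
eef_rot: [-2.332, 2.103, -0.004]
wrist_force: [-0.5, -0.8, 0.4]
finger_gap: -0.0
orange [    0   142   199   205 30392] px [ 88.4 228.5] w [0.6295 0.0402 0.087 ] rect [0.6181 0.0415] [0.1003 0.1006] dir deg -38.52
[ 0.62387919 -0.03538892  0.07100647] [-0.48434424 -0.81668004  0.43041075]
```

View pics/w10.png

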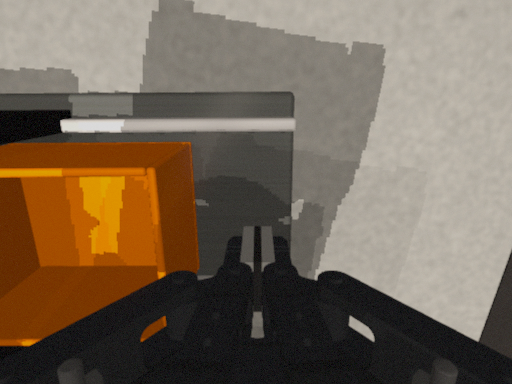

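```bash

python3 - <<'E'
from meas import *
s,im,T,o=meas('pics/w11.png')
print(ray(im,[(158,172),(168,260)],.087,T).round(4),ray(im,[(192,142),(197,260)],.012,T).round(4), ray(im,[(294,95)],.012,T))
E
```

```text
orange [    0   142   200   205 30628] px [ 88.4 228.5] w [0.6294 0.0401 0.087 ] rect [0.6181 0.0411] [0.1001 0.0999] dir deg -38.35
[[0.6592 0.01   0.087 ]
 [0.6189 0.0049 0.087 ]] [[0.6606 0.0109 0.012 ]
 [0.5765 0.0034 0.012 ]] [[ 0.69612265 -0.05012999  0.012     ]]
```

```bash
python3 -m inch '[[-1,0,0,0,0,0],[-1,0,0,0,0,0],[-0.6,0,0,0,0,0],[-0.6,0,0,0,0,0],[-0.5,0,0,0,0,0],[-0.3,0,0,0,0,0],[0,0,0,0,0,0]]'; python3 -m inch '[[-0.2,0,0,0,0,0],[-0.2,0,0,0,0,0],[0,0,0,0,0,0]]' ; python3 -m inch '[[-0.2,0,0,0,0,0],[0,0,0,0,0,0]]' 
```

```text
time_s: 10.15
ee_pos: [0.6184, 0.0056, 0.0688]
eef_rot: [2.335, -2.102, -0.0]
wrist_force: [-0.2, 0.2, 0.6]
finger_gap: 0.0001
time_s: 10.45
ee_pos: [0.6181, 0.0091, 0.0688]
eef_rot: [-2.334, 2.103, 0.0]
wrist_force: [0.2, -0.3, 0.5]
finger_gap: -0.0
time_s: 10.65
ee_pos: [0.6179, 0.0112, 0.0688]
eef_rot: [-2.334, 2.103, 0.0]
wrist_force: [-0.6, -0.7, 0.6]
finger_gap: -0.0002
```

```bash
python3 -m inch '[[-0.2,0,0,0,0,0],[0,0,0,0,0,0]]' ;  python3 -m inch '[[-0.2,0,0,0,0,0],[0,0,0,0,0,0]]' ; 
python3 - <<'E'
from meas import *
s,im,T,o=meas('pics/w12.png');print(s['ee_pos'],s['wrist_force'])
E
```

```text
time_s: 10.85
ee_pos: [0.6178, 0.0123, 0.0689]
eef_rot: [2.334, -2.102, 0.001]
wrist_force: [1.0, -9.7, -0.0]
finger_gap: -0.0002
time_s: 11.05
ee_pos: [0.6178, 0.0126, 0.0689]
eef_rot: [2.334, -2.101, 0.004]
wrist_force: [1.6, -26.4, -0.1]
finger_gap: -0.0
orange [    0   140   239   203 30833] px [120.8 219.6] w [0.6304 0.073  0.087 ] rect [0.6168 0.0712] [0.0971 0.1   ] dir deg -59.96
[0.6177952  0.01260366 0.06893836] [  1.60375582 -26.43439834  -0.06714218]
```

View pics/w12.png

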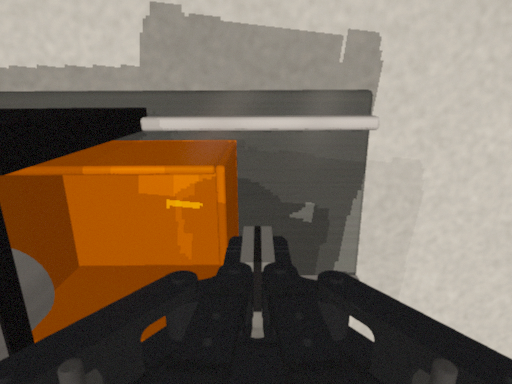

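```bash
python3 -m inch '[[1,0,0,0,0,0],[1.5,0,0,0,0,0],[1.5,0,-1,0,0,0],[0,0,-4.5,0,0,0],[0,0,-4.5,0,0,0],[0,0,-4.5,0,0,0],[0,0,-4,0,0,0],[0,0,-3.5,0,0,0],[0,0,0,0,0,0]]'
python3 - <<'E'
from meas import *
s=env.sense();print(s['ee_pos']);go(s,[.62,.113,.29])
s,im,T,o=meas('pics/w13.png')
E
```

```text
time_s: 12.0
ee_pos: [0.624, -0.0257, 0.295]
eef_rot: [-2.33, 2.1, -0.011]
wrist_force: [-0.4, 0.0, -0.2]
finger_gap: -0.0001
[ 0.62396063 -0.02574435  0.29501149]
tool shift cm [-13.84  -1.04   0.49] x-axis head -84.05 z [ 0.009 -0.001 -1.   ]
green [  0 247  17  38 468] px [  6.2 266.2] w [0.5337 0.1789 0.2   ] rect [0.5335 0.1774] [0.0134 0.0365] dir deg -7.16
red [  0 164  14  86 849] px [  5.  199.6] w [0.5959 0.1693 0.205 ] rect [0.5888 0.169 ] [0.0097 0.0739] dir deg -9.27
blue [  50  123   42   36 1186] px [ 70.  140.4] w [0.6482 0.1162 0.205 ] rect [0.648  0.1161] [0.0259 0.0304] dir deg -70.39
orange [ 145  119   76   83 4796] px [181.5 158.4] w [0.6174 0.0594 0.087 ] rect [0.6146 0.0566] [0.0953 0.0798] dir deg 22.17
```

View pics/w13.png

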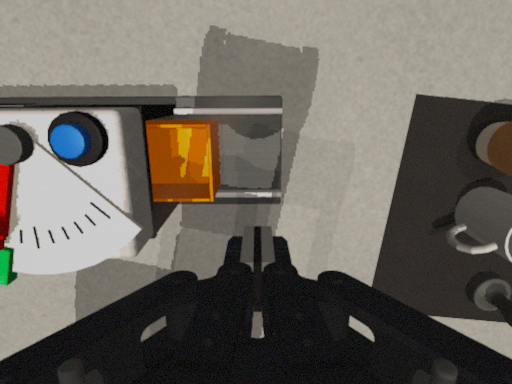

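```bash
python3 - <<'E'
from meas import *
s,im,T,o=meas('pics/w14.png')
a=ray(im,[(220,155),(217,120)],.087,T);b=ray(im,[(281,155)],.012,T);print(a.round(4),b.round(4))
E
python3 -m inch '[[-2.5,0,0,0,0,0],[-4,-0.3,0,0,0,0],[-4,-0.3,0,0,0,0],[-3,-0.3,0,0,0,0],[0,0,0,0,0,0],[0,0,0,0,0,0]]'
python3 - <<'E'
from meas import *
s,im,T,o=meas('pics/w15.png')
z=cv2.resize(im['pixels'][60:220,160:360],None,fx=3,fy=3,interpolation=cv2.INTER_CUBIC)[:,:,::-1];cv2.imwrite('pics/w15z.png',cv2.convertScaleAbs(z,alpha=1.6))
go(s,[.649,.1135,.23])
E
```

```text
green [  0 247  15  39 406] px [  5.1 266.3] w [0.5338 0.1779 0.2   ] rect [0.5332 0.1764] [0.0116 0.0367] dir deg -6.35
red [  0 163  12  86 650] px [  3.9 197.2] w [0.5976 0.1679 0.205 ] rect [0.5901 0.1698] [0.0079 0.0739] dir deg -9.12
blue [  47  121   43   37 1216] px [ 67.9 139. ] w [0.6483 0.1162 0.205 ] rect [0.6481 0.1162] [0.0263 0.0306] dir deg -70.13
orange [ 144  118   76   84 4842] px [180.9 157. ] w [0.6177 0.0597 0.087 ] rect [0.614  0.0571] [0.0952 0.0798] dir deg 19.92
[[0.6251 0.0163 0.087 ]
 [0.6632 0.0223 0.087 ]] [[ 0.6191 -0.0591  0.012 ]]
time_s: 12.7
ee_pos: [0.6159, 0.1105, 0.2877]
eef_rot: [2.334, -2.1, -0.002]
wrist_force: [0.1, -0.3, 0.8]
finger_gap: -0.0001
green [155 258  17  24 201] px [162.9 269.9] w [0.5389 0.181  0.2   ] rect [0.5392 0.1812] [0.0097 0.0248] dir deg -27.74
red [142 229  36  38 748] px [158.4 249.4] w [0.5602 0.1836 0.205 ] rect [0.5632 0.183 ] [0.0194 0.0388] dir deg -35.55
blue [ 238  131   36   37 1031] px [256.1 149.3] w [0.6482 0.1148 0.205 ] rect [0.6483 0.1152] [0.0262 0.0254] dir deg 6.06
orange [ 293  129   42   78 2102] px [311.4 165.3] w [0.6162 0.0494 0.087 ] rect [0.6128 0.0469] [0.0888 0.0432] dir deg 11.39
tool shift cm [ 0.05 -3.33  5.76] x-axis head -83.95 z [-0.002 -0.    -1.   ]
```

View pics/w15z.png

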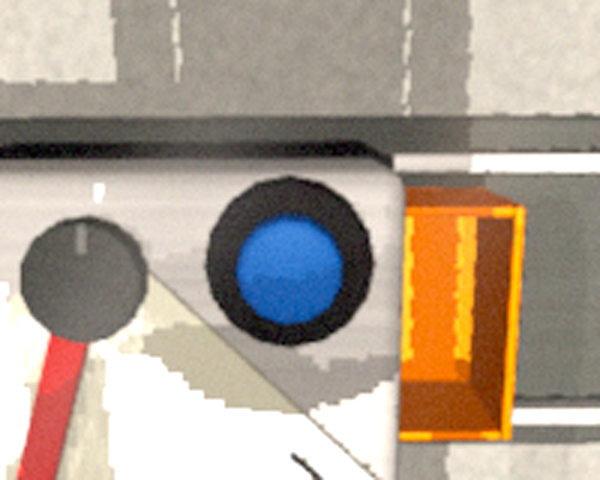

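```bash
python3 - <<'E'
from meas import *
s,im,T,o=meas('pics/w16.png')
a=ray(im,[(335,129),(331,206)],.087,T);b=ray(im,[(294.3,120),(293,215)],.19,T);print(a.round(4),b.round(4))
c=np.cos(np.radians(96));d=np.array([c,np.sin(np.radians(96)),0])
print('own x diff',(b.mean(0)-a.mean(0))@d)
im=env.get_image('top');px=im['pixels'];cv2.imwrite('pics/top2z.png',cv2.resize(px[140:230,190:300],None,fx=6,fy=6,interpolation=cv2.INTER_CUBIC)[:,:,::-1])
im2=env.get_image('side');cv2.imwrite('pics/side2.png',im2['pixels'][:,:,::-1])
E
```

```text
green [154 258  17  24 204] px [162.1 270.2] w [0.5387 0.181  0.2   ] rect [0.5392 0.1811] [0.0097 0.0249] dir deg -27.33
red [141 231  36  36 754] px [157.6 249.4] w [0.5603 0.1836 0.205 ] rect [0.5629 0.1834] [0.0192 0.038 ] dir deg -35.85
blue [ 237  131   36   37 1023] px [255.1 149.6] w [0.6481 0.1147 0.205 ] rect [0.6483 0.1151] [0.0263 0.0254] dir deg -3.64
orange [ 292  126   42   81 2106] px [310.2 164.9] w [0.6165 0.05   0.087 ] rect [0.6144 0.0473] [0.092  0.0434] dir deg 10.61
[[0.6592 0.0294 0.087 ]
 [0.5713 0.0186 0.087 ]] [[0.671  0.0875 0.19  ]
 [0.595  0.0779 0.19  ]]
own x diff 0.056535238697615356
```

View pics/top2z.png

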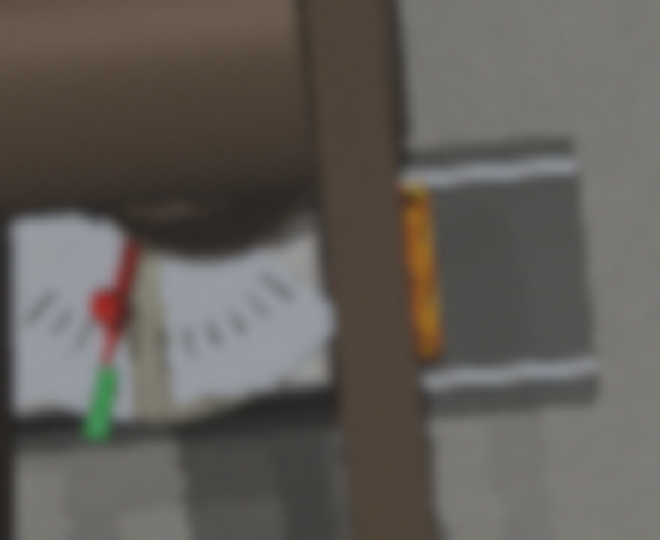

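```bash
python3 - <<'E'
from meas import *
go(env.sense(),[.6485,.1143,.22],96)
E
```

```text
tool shift cm [-0.17 -3.24  6.85] x-axis head -84.09 z [-0.001 -0.    -1.   ]
turn about tool z [np.float64(179.91), np.float64(-0.09)]
```

```bash
python3 -m inch '[[-0.2,-1.7,0,0,0,0],[0,-1.5,0,0,0,0],[0,0,3,0,0,0],[0,0,2.5,0,0,0],[0,0,1.3,0,0,0],[0,0,0,0,0,0],[0,0,0,0,0,0]]'; python3 -m inch '[[0,0,0.4,0,0,0],[0,0,0,0,0,0]]'; python3 -m inch '[[0,0,0.3,0,0,0],[0,0,0,0,0,0]]'; 
python3 - <<'E'
from meas import *
meas('pics/w17.png')
E
```

```text
time_s: 13.6
ee_pos: [0.6486, 0.1154, 0.2216]
eef_rot: [-2.333, 2.103, -0.001]
wrist_force: [0.8, 0.5, 0.6]
finger_gap: -0.0002
time_s: 13.8
ee_pos: [0.6485, 0.1158, 0.2174]
eef_rot: [-2.333, 2.102, -0.001]
wrist_force: [0.1, 0.4, -1.3]
finger_gap: -0.0003
time_s: 14.0
ee_pos: [0.6481, 0.1158, 0.2138]
eef_rot: [-2.334, 2.103, 0.0]
wrist_force: [-0.1, 0.7, 0.1]
finger_gap: 0.0001
green [158 287   1   1   1] px [158. 287.] w [0.6073 0.1688 0.2   ] rect [0.6073 0.1688] [0. 0.] dir deg -2.35
red [146 265  22  21 253] px [155.7 273.6] w [0.6192 0.1688 0.205 ] rect [0.6173 0.1684] [0.0092 0.0138] dir deg -40.94
blue [235 210  50  28 750] px [260.5 222.2] w [0.6553 0.1149 0.205 ] rect [0.6547 0.1153] [0.015  0.0258] dir deg -88.48
orange [ 303  158   52  107 3642] px [329.1 212.7] w [0.621  0.0465 0.087 ] rect [0.6205 0.0491] [0.104  0.0453] dir deg 8.41
```

View pics/w17.png

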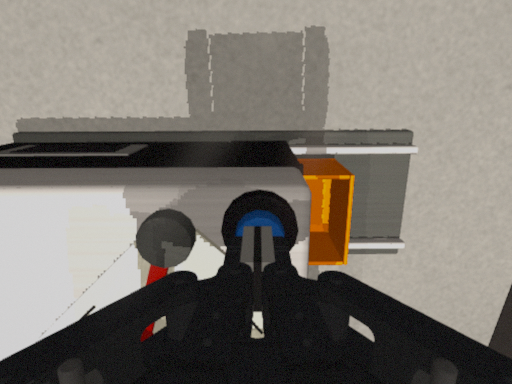

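```bash
for i in 1 2; do python3 -m inch '[[0,0,0.3,0,0,0],[0,0,0,0,0,0]]'|grep -E 'ee_pos|force'; done;  python3 -m inch '[[0,0,0.2,0,0,0],[0,0,0,0,0,0]]'|grep -E 'ee_pos|force'
```

```text
ee_pos: [0.6482, 0.1158, 0.2106]
wrist_force: [0.2, 0.1, 2.0]
ee_pos: [0.6483, 0.1158, 0.2077]
wrist_force: [1.7, -0.1, 3.5]
ee_pos: [0.6483, 0.1158, 0.2061]
wrist_force: [0.1, 0.6, 5.7]
```

```bash
python3 -m inch '[[0,0,0.15,0,0,0],[0,0,0,0,0,0]]'|grep -E 'ee_pos|force';python3 -m inch '[[0,0,0.1,0,0,0],[0,0,0,0,0,0],[0,0,0,0,0,0]]'|grep -E 'ee_pos|force'
```

```text
ee_pos: [0.6484, 0.1159, 0.2058]
wrist_force: [-5.4, 0.1, 20.2]
ee_pos: [0.6485, 0.1159, 0.2056]
wrist_force: [-8.9, -1.8, 31.4]
```

Bottomed (force jumped from 6 to over 20 N with no further travel). Lift and back away for a final check.

```bash
python3 -m inch '[[0,0,-0.5,0,0,0],[0,0,-1,0,0,0],[0,0,-3,0,0,0],[0,0,-4,0,0,0],[0,0,-4,0,0,0],[-2,2,-2,0,0,0],[-3,2.5,0,0,0,0],[-1.5,2,0,0,0,0],[0,0,0,0,0,0],[0,0,0,0,0,0]]'
python3 - <<'E'
from meas import *
s,im,T,o=meas('pics/w18.png');cv2.imwrite('pics/side3.png',env.get_image('side')['pixels'][:,:,::-1])
E
```

```text
time_s: 16.15
ee_pos: [0.5766, 0.1738, 0.3486]
eef_rot: [-2.335, 2.101, -0.001]
wrist_force: [0.4, -0.9, 0.4]
finger_gap: -0.0003
green [235 197  18  33 301] px [243.4 213.4] w [0.5329 0.1828 0.2   ] rect [0.5332 0.1825] [0.0102 0.0348] dir deg -10.16
red [245 120  30  78 909] px [258.6 162.5] w [0.5864 0.1736 0.205 ] rect [0.5892 0.1746] [0.0184 0.0749] dir deg -8.32
blue [335  89  14  26 178] px [342.5 101.9] w [0.6487 0.1058 0.205 ] rect [0.6486 0.1058] [0.009  0.0215] dir deg -1.18
orange [354  97  25  71 410] px [370.3 129.5] w [0.6189 0.033  0.087 ] rect [0.6145 0.0375] [0.0889 0.0237] dir deg 6.41
```

View pics/w18.png

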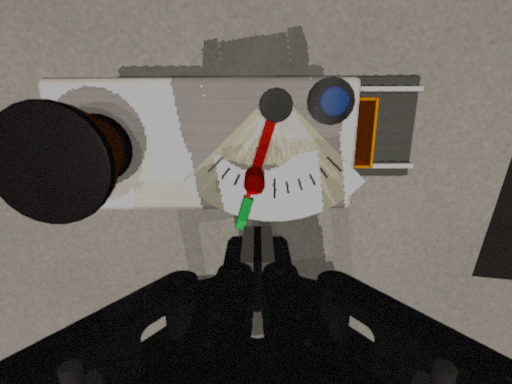

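View pics/side3.png

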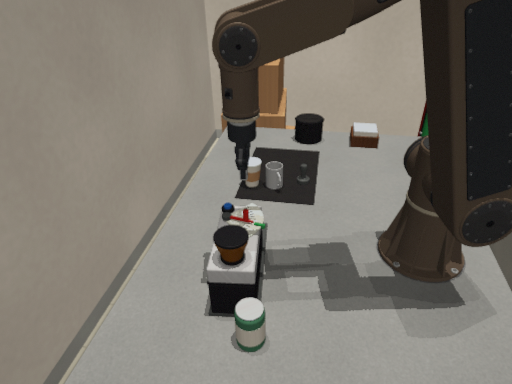

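```bash
python3 -c "
from station import env
print(env.hand_in())"
```

```text
the job is handed in; nothing more can be done
None
```

I set the lever on the marker clip, pushed the bin home, pressed and released the start button, then took the hand away and handed in at about 16 s. The hand-in gave no verdict.

- **Lever:** I swung it by gripping the knob. Measured from the pivot, the pointer tip and the clip both lie at about 169.8°. Other fits of the lever (arm edges, knob centre) gave 168–169°, still inside the 3.4° tolerance. The clip read the same position before and after, to within about 1 mm.
- **Bin:** it met a hard stop at the expected place, with the force rising to 26 N. About 56.5 mm sticks out of the head, against 55 mm nominal. One rougher reading, from the slab's end, put it about 5 mm short. I trusted the hard stop and the head measurement.
    - **Contact on the first push:** the gripper's linkage rested on the bin's rim with about 8.5 N. I backed off, raised the hand 25 mm and finished the push cleanly.
- **Button:** it travelled about 6 mm at 5.7 N, then bottomed at up to 31 N. I did not measure its height after release; the last picture only shows it clear of the hand.
- **Surroundings:** the bystanders look undisturbed in the last side picture. The hand was clear, about 100 mm above the knob, with no force on the wrist.

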